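# Lock the heel-rest spindle with its jam nut

### The arm

A 6-joint arm with a two-finger parallel gripper is mounted at the origin on the work surface. World frame = base frame: x ahead of the robot, y to its left, z up, the work surface at z = 0. Lengths are in mm, angles in rad, forces in N, time in s.
With the tool pointing down it reaches from about 300 to 875 mm from the base axis. Payload 6.4 kg.
Tool frame: the origin (TCP) lies at the centre of the arm's flange, where the gripper is bolted on; the fingertips stand 166 mm ahead of it and the grasp point (between the pads) lies 147 mm ahead of it (env.tcp_to_grasp is the distance from the TCP to the grasp point, in mm); z points along the fingers, y is the line along which they close (so a half turn about z gives the same grasp; the last joint's range is limited). The gripper opens to 88 mm and grips with 3 to 60 N. Pads are 18 mm wide; open, the fingers measure 123 mm over their backs; the gripper's body (75 mm by 187 mm) begins 45 mm behind the grasp point.
Start: joints at [-0.206, 0.181, 1.607, -0, 1.354, -0.206], TCP at [575.015, 0.014, 404.714] pointing down, gripper open.
Joint ranges: [-2.99, 2.99], [-0.89, 2.07], [0.3, 2.58], [-1.14, 4.28], [0, 2.63], [-3.12, 3.12]. Speed limits (rad/s): [2.57, 2.57, 3.01, 3.14, 3.14, 3.14].

### API

Orientations are given as a unit quaternion [w, x, y, z].
In Python, from station import sense, vision, finish_job, env gives the robot as it stands. The module is installed in compiled form; this text tells all that it offers.
- The arm moves only by the tool carry_out, never from a script. Its argument "targets" is text: rows parted by semicolons, each of 6 numbers parted by spaces: the shift along the tool's x, y, z as a fraction of full scale, then the turn, a rotation vector about the tool's x, y, z as a fraction of full scale. In form: dx dy dz rx ry rz; .... A call has 1 to 10 rows; each row shifts and turns the commanded pose from where the row before left it, along the tool's axes as they then stand; what a row does not reach is not made up. Full scale, the value 1, is 25 cm for a shift and 30 degrees for a turn. A row lasts 1/12 s, in which the tool goes at most 41.7 mm and 7.16 degrees, less where a joint would pass 70% of its speed; a pose out of reach is approached as far as the arm can. A call with a number of a shift or a turn outside -1 to 1 is refused whole. A call with a gripper value outside its range is refused whole. "fingers" is the opening, from -1 (shut) to 1 (fully open), so that 0 is half open, set as the call begins (left out, the last holds). The fingers move at their own pace and stop on an object; "squeeze" is the grip in N (left out, the last holds). Time passes only in rows, so rows that do not move let the fingers close. It gives the time, the measured TCP pose, the force, the opening and the grip force at its end, in the units of the state.
- sense(): the state, without advancing time (a new reading comes with each control period).
- vision.camera(name): name is "scene" or "side" or "wrist"; returns the picture (384x512x3 uint8, red, green, blue); there is no depth.
- vision.calibration(name): a dict with "intrinsics" (3x3 intrinsics, pixels), "k1" (the pictures are not rectified: a ray, as slopes to the right and down, at radius r is drawn at 1 + k1 r^2 times it, then the intrinsics apply), "rvec" (rotation vector, rad) and "tvec" (3), from world to camera coordinates, as OpenCV has them; the wrist camera has in their place "tool_from_camera" (4x4, takes a point from camera to tool coordinates, whose origin is the TCP and whose axes are the flange's). Camera axes: x right, y down, z forward; pixel columns grow to the right and rows downward; lengths in mm; the calibration is good to about 2 mm. A picture is of the moment at which its call begins: read the wrist's pose just before it. calibration takes no time and is no camera call.
- finish_job(): hands the job in; it is judged then, once.
The state is a dict: "clock": time; "joint_positions": joint angles; "qd": joint speeds; "tau": joint torques, N m; "position": TCP position; "eef_rot": TCP orientation; "ft_force": force on the tool from outside, world axes, zero at the start; "wrist_torque": the same for the moment, N m; "grip_width": finger opening in mm; "grip_force": force on a finger pad.
Only numpy, scipy, OpenCV 4.12 (cv2) and the standard library are available. Lean on these libraries where they do the work, as an engineer would, in place of code of your own. Each camera call takes 0.05 s, during which the arm holds its last target. There are 200 camera calls.

### The job

Lock the heel rest at its present setting. Slide the open-ended spanner sideways onto the spindle's flats, with its handle lying between the two prongs of the fork so that the spindle cannot turn; then push the locknut's lever clockwise (seen from above) until the nut bites and drags its eared washer round, and tighten on until the washer has turned about 30 degrees, no more than 45. The spindle must not turn with the nut (beyond the little play of the spanner in the fork), the spanner stays on the flats in the fork, and the can, the shoe last and the brush are left where they are.

Things in the scene. Friction and masses are not known exactly. Their poses are not given: they have to be found in the camera images.
- stand: Grey fixed heel-rest stand on the bench. Origin on the bench under the spindle's axis (which is vertical, the stand's z). Base plate 100 x 300 x 12 mm (y from -70 to 230), round column of radius 30 up to z 60. Its y axis points along the base to the fork post. From the column up the axis: eared washer z 60-65; locknut z 65-82; bare thread; collar of radius 24, z 92-98; flats z 98-125; black rubber rest button of radius 22, z 125-137.
- fork (a point): Middle of the fork, 190 mm from the spindle's axis along the stand's y, 104 mm above the bench. Seat of the fork is at z 98 (level with the collar's top), its two prongs leave a gap 32 mm wide along the stand's x, are 18 mm long along y, 10 mm thick, and rise to z 120.
- flats (a point): Point on the spindle's axis, at the middle of the spanner's height when it lies on the collar (104 mm above the bench). The spindle has two flats, 24 mm apart along this frame's x, 32 mm long along its y (y points to the fork within 0.04 rad at the start). The spindle turns on its axis with very little friction (0.06 N m), less than the nut's drag: if not held it turns along with the nut. Held by the spanner in the fork it still has a play of about 0.13 rad, which is allowed.
- washer_ear (a point): Outer part of the square ear (14 mm wide, reaching 47 mm from the axis, 4 mm thick, 62 mm above the bench) of the washer under the locknut. This frame's x is parallel to the flats' x at the start; its clockwise angle from the flats' x is how far the washer has been dragged round (0 at first). The washer only turns when the nut is tight on it, at 0.8 N m, and stays where it is left.
- nut_lever (a point): Point on the locknut's straight lever, 90 mm from the spindle's axis, at its mid-height (73 mm above the bench). The frame's x points outward along the lever. Lever: square bar 12 mm wide, 14 mm high, ends 115 mm from the axis. Clockwise from above tightens: the nut runs with light drag (0.15 N m) for 0.65 to 1.0 rad (differs every time), then bites on the washer and the torque rises to 0.8 N m. It stays where it is left.
- jaw (a point): Middle of the open jaw of the loose steel spanner (280 g, 12 mm thick), at mid-thickness. The frame's x points from the jaw along the handle, z up; the jaw opens to -x. Jaw opening 27 mm wide with flared tips, tips 29 mm in front of this point, throat 18 mm behind it; head 51 mm wide. The spanner starts lying flat on the bench.
- handle (a point): Grasp point on the spanner's handle, close to its balance point, 85 mm from the jaw point along the spanner's x, at mid-thickness. Handle is a straight flat bar 18 mm wide and 12 mm thick, from 34 to 230 mm behind the jaw point, with a round end 26 mm wide whose middle is at 235 mm.
- glue_can: Closed can, 76 mm across, 80 mm tall, bystander. Origin under its centre.
- shoe_last: Wooden shoe last, 205 mm long, 105 mm tall, bystander. Origin on its underside.
- glue_brush: Small brush lying on the bench, bystander. Origin on its underside.

How it is judged (in metres and radians):
On the way:
1. spanner on the flats with its handle in the fork, before the nut is tightened (horizontal distance between jaw and flats below 0.008 m and z of jaw in the frame of stand between 0.097 and 0.116 m and y of handle in the frame of stand above 0.07 m and angle between the x axis of jaw and the y axis of stand, either way round below 0.17 rad and angle between jaw's own z axis and vertical below 0.12 rad and angle between the x axis of washer_ear and the x axis of flats, either way round below 0.1 rad), for 0.2 s.
At the end, for the whole second after the job is handed in: Spanner at rest, level on collar and fork, jaw middle within 8 mm of the spindle axis, handle within 0.17 rad of the fork direction; washer turned 0.26 to 0.785 rad (15 to 45 degrees) relative to the spindle; spindle within 0.26 rad of the stand's direction (horizontal distance between jaw and flats below 0.008 m and z of jaw in the frame of stand between 0.097 and 0.116 m and y of handle in the frame of stand above 0.07 m and angle between the x axis of jaw and the y axis of stand, either way round below 0.17 rad and angle between jaw's own z axis and vertical below 0.12 rad and angle between the x axis of washer_ear and the x axis of flats, either way round between 0.26 and 0.785 rad and angle between the x axis of flats and the x axis of stand, either way round below 0.26 rad and linear speed of spanner below 0.02 m/s); the robot touches nothing.
It fails at once if the spindle turned from its setting (over 0.3 rad) (angle between the x axis of flats and the x axis of stand, either way round above 0.3 rad).
It fails at once if the can was moved (over 30 mm) (distance of glue_can from where it was at the start of the episode above 0.03 m).
It fails at once if the shoe last was moved (over 30 mm) (distance of shoe_last from where it was at the start of the episode above 0.03 m).
It fails at once if the brush was moved (over 30 mm) (distance of glue_brush from where it was at the start of the episode above 0.03 m).
It also fails if it takes over 72 s, if anything falls off the work surface, if the arm or the gripper's body presses on something with over 40 N, if the wrist force passes 120 N, or if a joint passes its speed limit or range.

## Working session

There is one attempt and no reset: what is moved stays moved. The work goes in short steps, Python scripts to look and compute and a tool call to move; the robot and the scene stay as the last step left them, time stands still between calls to the robot, and variables do not carry over. Pictures are saved under pics/ and viewed, at most 10 in all, crops included, and the job is handed in when it is done.

Besides the shell and the picture viewer there is one more tool, called after ">>>" as name(argument=value, ...) on one line, values as JSON. carry_out: Moves the arm, as the interface text tells. Its arguments: {"type":"object","properties":{"targets":{"type":"string"},"fingers":{"type":"number"},"squeeze":{"type":"number"}},"required":["targets"]}

```bash
mkdir -p pics; python3 - <<'E'
from station import sense, vision, env
import cv2,numpy as np
s=sense();print(s)
for n in("scene","side","wrist"):
    im=vision.camera(n);cv2.imwrite(f"pics/{n}0.png",im[:,:,::-1]);print(n,vision.calibration(n))
E
```

```text
{'clock': 0.0, 'joint_positions': array([-2.06275582e-01,  1.81542386e-01,  1.60801440e+00, -5.10159686e-05,
        1.35378612e+00, -2.06345955e-01]), 'qd': array([ 9.51956291e-04, -3.64252998e-04, -1.39748432e-03, -1.35522247e-03,
        2.19396541e-04, -1.70316424e-05]), 'tau': array([-5.85923790e-04, -4.33866942e+01, -3.41848969e+01,  7.00952648e-02,
        3.87157314e-02, -1.54040990e-04]), 'position': array([5.74744027e+02, 7.77039695e-02, 4.03806036e+02]), 'eef_rot': array([-7.18817438e-04,  7.07077730e-01,  7.07135289e-01, -4.99765771e-04]), 'ft_force': array([-0.12460185, -0.23631369, -0.2473113 ]), 'wrist_torque': array([-0.03021781,  0.02572179, -0.04806052]), 'grip_force': 0.0, 'grip_width': 88.10729112384716}
scene {'intrinsics': array([[374.83920939,   0.        , 258.62384603],
       [  0.        , 374.83920939, 193.42436294],
       [  0.        ,   0.        ,   1.        ]]), 'k1': -0.11884497070017852, 'rvec': array([ 1.90697542,  0.97002383, -0.55574772]), 'tvec': array([-317.76831233, -117.11636797, 1300.75975971])}
side {'intrinsics': array([[418.12096056,   0.        , 258.35753626],
       [  0.        , 418.12096056, 198.25366644],
       [  0.        ,   0.        ,   1.        ]]), 'k1': 0.00912469057397334, 'rvec': array([ 2.23717462, -0.45990309,  0.20968814]), 'tvec': array([-489.74006058,  227.46112993, 1083.25898144])}
wrist {'intrinsics': array([[275.76406618,   0.        , 253.8127348 ],
       [  0.        , 275.76406618, 190.98937683],
       [  0.        ,   0.        ,   1.        ]]), 'k1': 0.02217729968880656, 'tool_from_camera': array([[-1.09773427e-03, -9.61554447e-01, -2.74612163e-01,
         6.98838724e+01],
       [ 9.99999341e-01, -9.63101565e-04, -6.25095964e-04,
         9.12255037e-01],
       [ 3.36584400e-04, -2.74612669e-01,  9.61554870e-01,
         1.92862257e+01],
       [ 0.00000000e+00,  0.00000000e+00,  0.00000000e+00,
         1.00000000e+00]])}
```

View pics/scene0.png

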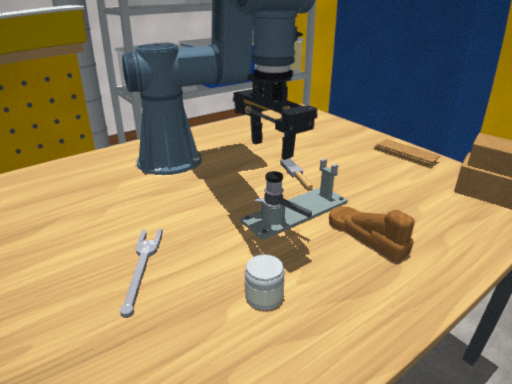

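View pics/side0.png

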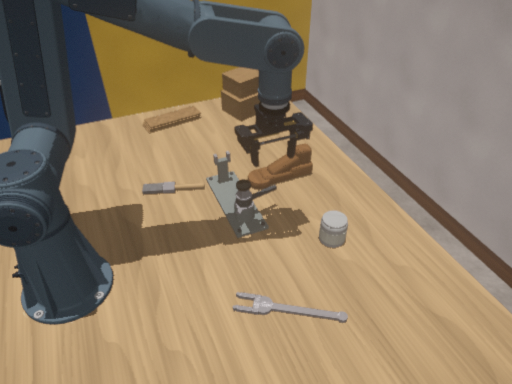

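The scene view shows the stand at (275,200), the fork at (328,180), and the spanner from (150,240) to (127,308). The side view shows the stand at (243,205) and the spanner from (240,303) to (342,317). Next I'll take enlarged crops.

```bash
cat > h.py <<'E'
import numpy as np,cv2
from station import sense,vision,env
from scipy.spatial.transform import Rotation as R
def tool():
    s=sense();q=s["eef_rot"];T=np.eye(4);T[:3,:3]=R.from_quat([q[1],q[2],q[3],q[0]]).as_matrix();T[:3,3]=s["position"];return T
def cam(n,T=None):
    c=vision.calibration(n)
    if n=="wrist": M=(tool() if T is None else T)@c["tool_from_camera"]
    else:
        M=np.eye(4);r=R.from_rotvec(c["rvec"]).as_matrix();M[:3,:3]=r.T;M[:3,3]=-r.T@c["tvec"]
    return c["intrinsics"],c["k1"],M
def ray(n,uv,T=None):
    K,k,M=cam(n,T);p=cv2.undistortPoints(np.array([[uv]],float),K,np.array([k,0,0,0,0.]))[0,0]
    d=M[:3,:3]@np.array([p[0],p[1],1]);return M[:3,3],d/np.linalg.norm(d)
def plane(n,uv,z,T=None):
    o,d=ray(n,uv,T);return o+d*(z-o[2])/d[2]
def proj(n,P,T=None):
    K,k,M=cam(n,T);Mi=np.linalg.inv(M);return cv2.projectPoints(np.atleast_2d(np.array(P,float)),cv2.Rodrigues(Mi[:3,:3])[0],Mi[:3,3],K,np.array([k,0,0,0,0.]))[0][:,0]
E
python3 - <<'E'
import cv2,numpy as np
a=cv2.imread('pics/side0.png')[130:250,180:300];b=cv2.imread('pics/scene0.png')[145:245,235:355]
o=np.zeros((600,800,3),np.uint8)
A=cv2.resize(a,(400,400),interpolation=cv2.INTER_CUBIC);B=cv2.resize(b,(400,333),interpolation=cv2.INTER_CUBIC)
o[:400,:400]=A;o[:333,400:]=B
c=cv2.imread('pics/side0.png')[280:330,225:355];o[400:554,:400]=cv2.resize(c,(400,154),interpolation=cv2.INTER_CUBIC)
w=cv2.imread('pics/wrist0.png');o[340:592,400:736]=cv2.resize(w,(336,252))
cv2.imwrite('pics/crop0.png',o)
E
```

```text
(no output)
```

View pics/crop0.png

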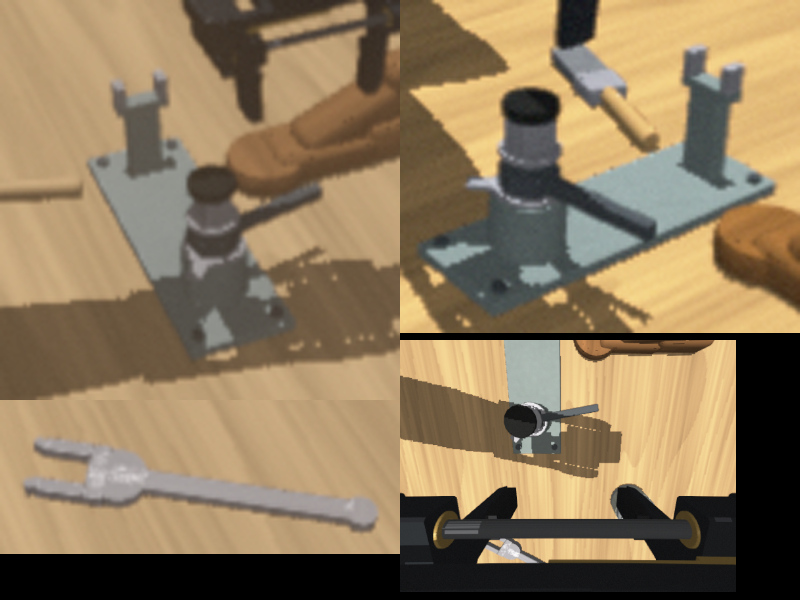

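The crops show the button top in the side view at about (243.6,184) and in the scene view at (274.3,175.3). The prongs, lever end and spanner jaw tips are also clear, so I'll locate those points.

```bash
python3 - <<'E'
from h import *
np.set_printoptions(precision=1,suppress=True)
for nm,z,a,b in [("button",137,(243.6,184),(274.3,175.3)),("leverend",80,(275.5,187),(311,213)),("prongL",120,(215.4,155.5),(323.2,160.6)),("prongR",120,(228,152.7),(334.9,166))]:
    print(nm,plane("side",a,z),plane("scene",b,z))
# spanner masks
for n in("side","scene"):
    im=cv2.imread(f"pics/{n}0.png");hsv=cv2.cvtColor(im,cv2.COLOR_BGR2HSV)
    m=((hsv[...,1]<60)&(hsv[...,2]>70)).astype(np.uint8)
    roi=np.zeros_like(m)
    if n=="side": roi[285:330,228:352]=1
    else: roi[222:320,110:170]=1
    m*=roi
    cs=max(cv2.findContours(m,cv2.RETR_EXTERNAL,cv2.CHAIN_APPROX_NONE)[0],key=cv2.contourArea)[:,0]
    P=np.array([plane(n,c,10)[:2] for c in cs])
    # axis via PCA
    mask=np.argwhere(m>0)[:,::-1];Q=np.array([plane(n,c,10)[:2] for c in mask])
    lo,hi=None,None
    c0=Q.mean(0);u=np.linalg.svd(Q-c0,full_matrices=False)[2][0]
    t=(P-c0)@u;print(n,len(mask),c0,u,t.min(),t.max());
    w=(P-c0)@np.array([-u[1],u[0]])
    for k in np.arange(np.floor(t.min()/20)*20,t.max(),20):
        s=(t>=k)&(t<k+20);print(int(k),w[s].min(),w[s].max(),end="; ")
    print()
E
```

```text
button [510.9  54.6 137. ] [519.9  58.4 137. ]
leverend [619.4  70.2  80. ] [632.   79.4  80. ]
prongL [490. 245. 120.] [502.1 243.  120. ]
prongR [532. 244. 120.] [544.6 244.2 120. ]
side 1153 [ 477.6 -284.7] [ 0.8 -0.5] -123.5261882227 152.53879916407274
-140 -22.22041457220248 25.997936946553704; -120 -27.23276843929388 28.176972625949617; -100 -27.49660972634801 28.21129762155193; -80 -27.34111415529272 27.812664600795905; -60 -25.67297598810961 26.59142343341471; -40 -22.33536503592853 21.937037239885203; -20 -10.895382127820557 10.774572350952905; 0 -11.187116804612936 10.855807305801255; 20 -10.640381271543506 10.938211893002897; 40 -10.928658905461308 11.021776633317291; 60 -11.082044378247204 10.683685052253413; 80 -10.948585692804201 10.857988054607171; 100 -10.399608629458177 10.946825178906824; 120 -14.116194626143724 14.733126018613163; 140 -12.879302837075581 15.153923331444116; 
scene 1055 [ 499.1 -290.5] [ 0.8 -0.6] -143.85914451147647 141.2451280004984
-160 -23.900936189320195 21.47680626634815; -140 -26.80446274069991 25.131106781569034; -120 -27.175304348314295 26.22183863085763; -100 -26.9150557453356 25.896576633560034; -80 -25.791373075756375 26.253127945248778; -60 -22.364420562955075 24.272056986113; -40 -10.499228370897404 10.006476702658572; -20 -10.454726620858713 9.685812781113267; 0 -10.38093084033076 10.036079107079315; 20 -9.60301203207301 9.696284440092011; 40 -10.279777971475484 9.35444879469887; 60 -10.272281013582083 10.075319831516085; 80 -10.278144292151199 9.889311024507858; 100 -14.249764152760179 10.50239609585596; 120 -12.948656422314366 12.583537826197894; 140 1.571805170884068 1.571805170884068;
```

>>> carry_out(targets="-0.114 -0.0865 0 0 0 0;-0.114 -0.0865 0 0 0 0;-0.114 -0.0865 0 0 0 0;-0.114 -0.0865 0 0 0 0;-0.114 -0.0865 0 0 0 0;-0.114 -0.0865 0 0 0 0;-0.114 -0.0865 0 0 0 0;-0.114 -0.0865 0 0 0 0")

```text
clock: 0.82
position: [400.7, -228.9, 404.6]
eef_rot: [0.0, 0.707, 0.707, -0.0]
ft_force: [0.3, -0.2, -0.2]
grip_width: 87.9
grip_force: 0.0
```

>>> carry_out(targets="0 0 0 0 0 0.23;0 0 0 0 0 0.23;0 0 0 0 0 0.23;0 0 0 0 0 0.23;0 0 0 0 0 0.23;0 0 0 0 0 0.23;0 0 0 0 0 0.23;0 0 0 0 0 0.23;0 0 0 0 0 0.23")

```text
clock: 1.57
position: [401.9, -227.9, 404.5]
eef_rot: [-0.0, 0.971, 0.238, -0.0]
ft_force: [1.1, -0.5, 1.1]
grip_width: 88.5
grip_force: 0.0
```

>>> carry_out(targets="0 0 0 0 0 0.23;0 0 0 0 0 0.23;0 0 0 0 0 0.23;0 0 0 0 0 0.23;0 0 0 0 0 0.23;0 0 0 0 0 0.23;0 0 0 0 0 0.23;0 0 0 0 0 0.23;0 0 0 0 0 0.23;0 0 0 0 0 0")

```text
clock: 2.4
position: [401.9, -227.9, 404.5]
eef_rot: [-0.0, 0.955, -0.296, -0.0]
ft_force: [-0.2, -0.2, -0.2]
grip_width: 88.2
grip_force: 0.0
```

```bash
python3 - <<'E'
from h import *
np.set_printoptions(precision=2,suppress=True)
T=tool();im=vision.camera("wrist")[:,:,::-1];cv2.imwrite("pics/wrist1.png",im);np.save("T1.npy",T);print(T)
T0=np.eye(4);T0[:3,:3]=R.from_quat([.7070777,.7071353,-.0004998,-.0007188]).as_matrix();T0[:3,3]=[574.7,0.08,403.8]
print(plane("wrist",(187.4,123.4),137,T0))
E
```

```text
[[   0.82   -0.57   -0.    401.91]
 [  -0.57   -0.82    0.   -227.9 ]
 [  -0.     -0.     -1.    404.48]
 [   0.      0.      0.      1.  ]]
[516.55  62.39 137.  ]
```

View pics/wrist1.png

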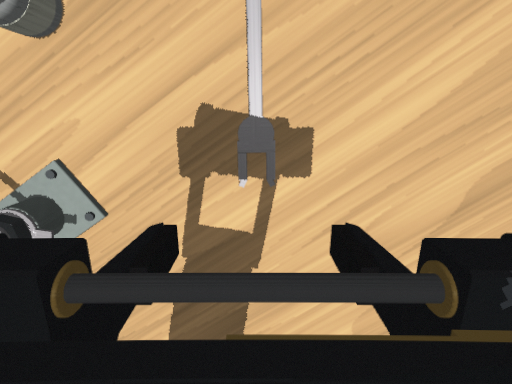

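The wrist view shows the spanner: handle centreline from about (253,5) to (255,105), jaw tips near row 184, throat at row 152.

```bash
python3 - <<'E'
from h import *
np.set_printoptions(precision=1,suppress=True)
T=np.load("T1.npy");im=cv2.imread("pics/wrist1.png");h=cv2.cvtColor(im,cv2.COLOR_BGR2HSV)
m=(h[...,1]<70)&(h[...,2]>60)
Ti=np.linalg.inv(T)
for r in list(range(4,116,16))+list(range(120,192,6)):
    c=np.where(m[r,225:290])[0]+225
    if len(c):
        a=plane("wrist",(c[0]-.5,r),12,T);b=plane("wrist",(c[-1]+.5,r),12,T)
        inside=[x for x in range(c[0],c[-1]) if x not in c]
        print(r,c[0],c[-1],len(inside),(a+b)[:2]/2,(Ti@np.r_[(a+b)/2,1])[:2],np.linalg.norm(a-b))
E
```

```text
4 246 260 0 [ 561.  -336.3] [192.7  -0.5] 17.543414250408645
20 247 261 0 [ 546.9 -328.1] [176.4   0.6] 17.811762086163192
36 247 261 0 [ 533.1 -318.6] [159.6   0.6] 18.086218009665593
52 247 261 0 [ 518.8 -308.7] [142.3   0.6] 18.36706652426757
68 248 261 0 [ 503.7 -299.1] [124.4   1.2] 17.4109292121156
84 248 261 0 [ 488.4 -288.6] [105.9   1.2] 17.685454944812278
100 249 262 0 [ 471.9 -278.9] [86.7  2.5] 17.966525602790995
120 243 268 0 [ 451.5 -264.8] [61.9  2.5] 34.034883424766086
126 239 272 0 [ 445.2 -260.5] [54.3  2.5] 44.77338424130821
132 238 273 0 [ 438.8 -256.2] [46.6  2.5] 47.69257168698199
138 238 273 0 [ 432.3 -251.7] [38.8  2.5] 47.98100818831217
144 237 275 0 [ 425.4 -247.8] [30.8  3.2] 52.29397028534276
150 237 274 0 [ 419.2 -242.7] [22.8  2.5] 51.263127985969696
156 238 274 19 [ 412.1 -238.7] [14.7  3.2] 50.21888072953728
162 238 274 19 [ 405.3 -234.1] [6.5 3.2] 50.52599720321034
168 238 274 19 [ 398.5 -229.4] [-1.8  3.2] 50.835854219185514
174 238 274 19 [ 391.5 -224.6] [-10.2   3.2] 51.148482247161034
180 239 273 20 [ 384.5 -219.8] [-18.8   3.2] 48.682584328757486
186 240 271 25 [ 377.7 -214.3] [-27.4   2.5] 44.7855978770762
```

>>> carry_out(targets="0.043 0.001 0.1 0 0 -0.03;0.043 0.001 0.1 0 0 0;0.043 0.001 0.1 0 0 0;0.043 0.001 0.1 0 0 0;0.043 0.001 0.1 0 0 0;0.043 0.001 0.1 0 0 0;0.043 0.001 0.1 0 0 0;0.043 0.001 0.1 0 0 0;0 0 0.072 0 0 0;0 0 0.072 0 0 0")

```text
clock: 3.28
position: [472.8, -277.1, 167.1]
eef_rot: [-0.0, 0.959, -0.284, -0.0]
ft_force: [-0.1, 0.2, 0.2]
grip_width: 88.5
grip_force: 0.0
```

>>> carry_out(targets="0 0 0 0 0 0;0 0 0 0 0 0;0 0 0 0 0 0;0 0 0 0 0 0;0 0 0 0 0 0;0 0 0 0 0 0;0 0 0 0 0 0;0 0 0 0 0 0;0 0 0 0 0 0;0 0 0 0 0 0", fingers=-1, squeeze=40)

```text
clock: 4.12
position: [472.7, -277.0, 168.8]
eef_rot: [0.0, 0.958, -0.286, 0.0]
ft_force: [1.2, 0.4, 0.7]
grip_width: 23.5
grip_force: 0.0
```

>>> carry_out(targets="0 0 0 0 0 0;0 0 0 0 0 0;0 0 0 0 0 0;0 0 0 0 0 0")

```text
clock: 4.45
position: [472.7, -277.1, 168.8]
eef_rot: [0.0, 0.958, -0.287, 0.0]
ft_force: [-0.9, -0.5, 0.5]
grip_width: 17.2
grip_force: 40.0
```

>>> carry_out(targets="0 0 -0.04 0 0 0;0 0 -0.1 0 0 0;0 0 -0.1 0 0 0;0 0 -0.1 0 0 0;0 0 -0.1 0 0 0;0 0 -0.1 0 0 0;0 0 -0.1 0 0 0;0 0 -0.1 0 0 0;0 0 0 0 0 0")

```text
clock: 5.2
position: [473.8, -277.8, 359.6]
eef_rot: [0.002, 0.958, -0.286, 0.004]
ft_force: [1.9, -1.0, -1.5]
grip_width: 17.4
grip_force: 40.0
```

```bash
python3 - <<'E'
from h import *
np.set_printoptions(precision=3,suppress=True)
T=tool();im=vision.camera("wrist")[:,:,::-1];cv2.imwrite("pics/wrist2.png",im);np.save("T2.npy",T);print(T,sense()["grip_width"],sense()["joint_positions"],R.from_matrix(T[:3,:3]).as_euler("zyx"))
E
```

```text
[[   0.836   -0.549    0.007  473.83 ]
 [  -0.549   -0.836   -0.006 -277.781]
 [   0.009    0.001   -1.     359.598]
 [   0.       0.       0.       1.   ]] 17.411240196987123 [-0.747  0.168  1.723  0.     1.245  1.405] [0.581 0.007 3.136]
```

View pics/wrist2.png

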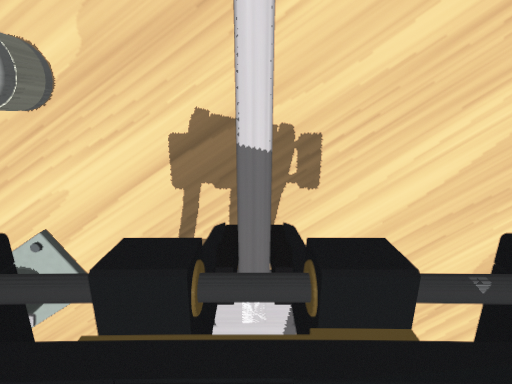

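The spanner is held and centred, and the handle runs vertically at column 254. Next I'll measure the stand from the first wrist picture.

```bash
python3 - <<'E'
import cv2
a=cv2.imread('pics/wrist0.png')[0:180,130:330]
cv2.imwrite('pics/crop1.png',cv2.resize(a,None,fx=3.3,fy=3.3,interpolation=cv2.INTER_CUBIC))
E
```

```text
(no output)
```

View pics/crop1.png

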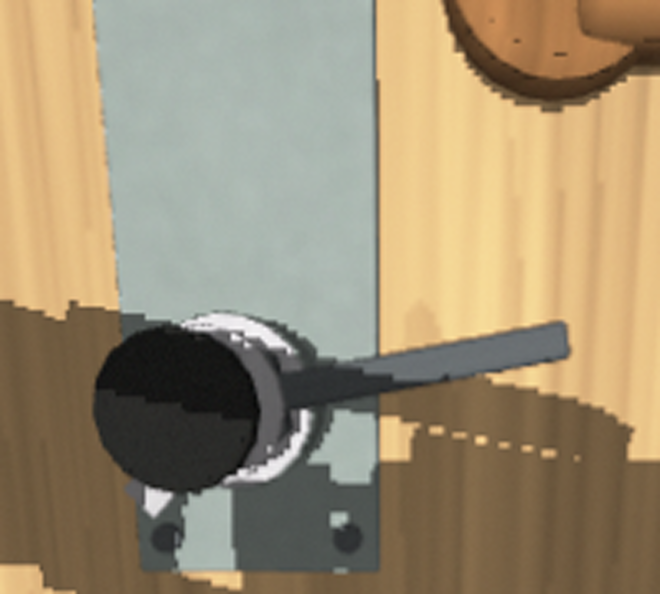

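```bash
python3 - <<'E'
from h import *
np.set_printoptions(precision=1,suppress=True)
T0=np.eye(4);T0[:3,:3]=R.from_quat([.7071068,.7071068,0,0]).as_matrix();T0[:3,3]=[575,0.05,404.3]
c=lambda x,y:(130+(x+.5)/3.3-.5,(y+.5)/3.3-.5)
W=lambda x,y,z:plane("wrist",c(x,y),z,T0)
print("button",W(177,408,137))
for nm,p in dict(R0=(377,2),R1=(379,568),L0=(97,2),L1=(142,570)).items(): print(nm,W(*p,12))
print("lever",W(568,340,80),W(380,372,80),"ear",W(150,500,64))
print("last tip",W(553,105,5),"can", plane("side",(333,240),0),plane("scene",(265,300),0),"last",plane("side",(250,185),0),plane("side",(312,178),0))
E
```

```text
button [513.7  62.4 137. ]
R0 [563.9 196.5  12. ]
R1 [562.4  -7.   12. ]
L0 [465.3 196.1  12. ]
L1 [463.5  -7.8  12. ]
lever [625.6  81.2  80. ] [565.6  71.5  80. ] ear [483.9  28.3  64. ]
last tip [628.5 166.1   5. ] can [ 712.5 -127.2    0. ] [ 724.7 -121.9    0. ] last [589.2 203.2   0. ] [798.5 154.7   0. ]
```

>>> carry_out(targets="0 0 0 0 0 -0.2274;0 0 0 0 0 -0.2274;0 0 0 0 0 -0.2274;0 0 0 0 0 -0.2274;0 0 0 0 0 -0.2274;0 0 0 0 0 -0.2274;0 0 0 0 0 -0.2274;0 0 0 0 0 -0.2274;0 0 0 0 0 -0.2274")

```text
clock: 6.0
position: [472.1, -276.4, 351.4]
eef_rot: [-0.002, 0.969, 0.246, -0.001]
ft_force: [0.0, 0.1, -2.3]
grip_width: 17.8
grip_force: 40.0
```

>>> carry_out(targets="0 0 0 0 0 -0.2274;0 0 0 0 0 -0.2274;0 0 0 0 0 -0.2274;0 0 0 0 0 -0.2274;0 0 0 0 0 -0.2274;0 0 0 0 0 -0.2274;0 0 0 0 0 -0.2274;0 0 0 0 0 -0.2274;0 0 0 0 0 -0.2274;0.01 0 0 0 0 0")

```text
clock: 6.83
position: [472.1, -274.2, 351.6]
eef_rot: [-0.002, 0.709, 0.705, -0.0]
ft_force: [1.0, 0.3, -2.7]
grip_width: 17.2
grip_force: 40.0
```

>>> carry_out(targets="0.153 0.0117 0 0 0 0;0.153 0.0117 0 0 0 0;0.153 0.0117 0 0 0 0;0.153 0.0117 0 0 0 0;0.153 0.0117 0 0 0 0;0.153 0.0117 0 0 0 0;0.153 0.0117 0 0 0 0")

```text
clock: 7.42
position: [494.7, -4.9, 352.5]
eef_rot: [-0.001, 0.712, 0.702, -0.0]
ft_force: [-0.1, 0.7, -2.9]
grip_width: 17.5
grip_force: 40.0
```

>>> carry_out(targets="0.153 0.0117 0 0 0 0;0.153 0.0117 0 0 0 0;0.153 0.0117 0 0 0 0;0.153 0.0117 0 0 0 0;0.153 0.0117 0 0 0 0;0.153 0.0117 0 0 0 0;0 0 0 0 0 0;0 0 0 0 0 0;0 0 0 0 0 0")

```text
clock: 8.17
position: [514.5, 222.4, 352.4]
eef_rot: [-0.001, 0.711, 0.704, -0.001]
ft_force: [-0.3, -0.1, -2.7]
grip_width: 17.7
grip_force: 40.0
```

```bash
python3 - <<'E'
from h import *
np.set_printoptions(precision=4,suppress=True)
T=tool();print(T,sense()["joint_positions"],sense()["grip_width"])
o=[]
for n in("side","scene","wrist"):
    im=vision.camera(n)[:,:,::-1];cv2.imwrite(f"pics/{n}3.png",im)
a=cv2.resize(cv2.imread("pics/side3.png")[100:250,150:300],(400,400),interpolation=cv2.INTER_CUBIC)
b=cv2.resize(cv2.imread("pics/scene3.png")[105:245,235:375],(400,400),interpolation=cv2.INTER_CUBIC)
w=cv2.resize(cv2.imread("pics/wrist3.png"),(266,200))
O=np.zeros((600,800,3),np.uint8);O[:400,:400]=a;O[:400,400:]=b;O[400:,:266]=w;cv2.imwrite("pics/c3.png",O)
E
```

```text
[[  0.01     0.9999  -0.0024 514.4596]
 [  0.9999  -0.01    -0.001  222.4123]
 [ -0.001   -0.0024  -1.     352.3734]
 [  0.       0.       0.       1.    ]] [ 0.1964  0.2018  1.693  -0.0005  1.2493  0.2066] 17.742839386859035
```

View pics/c3.png

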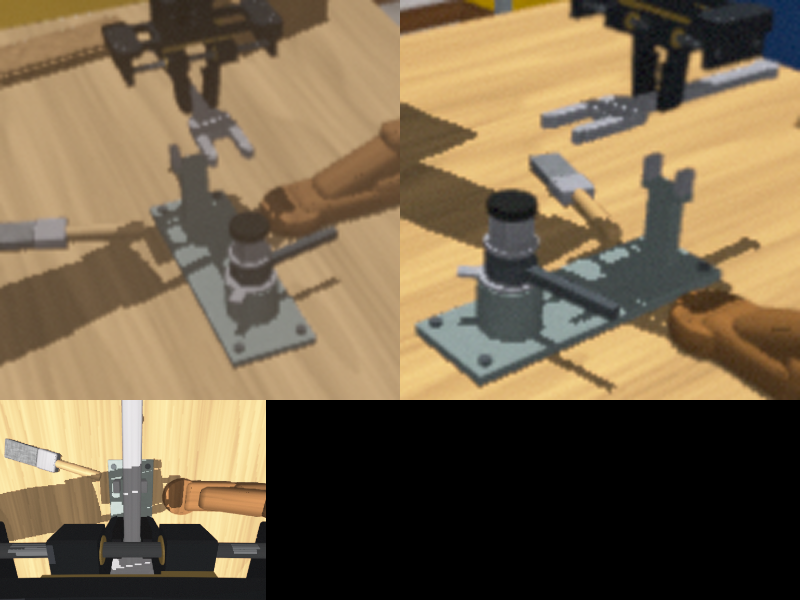

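The spanner is held level over the fork, with its jaw ahead of the spindle; side crop (230,130), scene crop (600,110). I'll lower it now.

>>> carry_out(targets="0 0.002 0.06 0 0 0;0 0 0.06 0 0 0;0 0 0.06 0 0 0;0 0 0.06 0 0 0;0 0 0.04 0 0 0;0 0 0.03 0 0 0;0 0 0.015 0 0 0;0 0 0 0 0 0;0 0 0 0 0 0;0 0 0 0 0 0")

```text
clock: 9.15
position: [516.1, 222.4, 273.4]
eef_rot: [0.0, 0.71, 0.704, 0.001]
ft_force: [1.2, -1.2, -2.6]
grip_width: 17.4
grip_force: 40.0
```

```bash
python3 - <<'E'
from h import *
np.set_printoptions(precision=4,suppress=True)
T=tool();print(T)
for n in("side","scene","wrist"):
    im=vision.camera(n)[:,:,::-1];cv2.imwrite(f"pics/{n}4.png",im)
a=cv2.resize(cv2.imread("pics/side4.png")[120:230,180:290],(400,400),interpolation=cv2.INTER_CUBIC)
b=cv2.resize(cv2.imread("pics/scene4.png")[135:235,250:350],(400,400),interpolation=cv2.INTER_CUBIC)
w=cv2.resize(cv2.imread("pics/wrist4.png")[0:240,120:400],(233,200))
O=np.zeros((600,800,3),np.uint8);O[:400,:400]=a;O[:400,400:]=b;O[400:,:233]=w;cv2.imwrite("pics/c4.png",O)
E
```

```text
[[  0.009    1.       0.0015 516.0596]
 [  1.      -0.009    0.0003 222.4111]
 [  0.0003   0.0015  -1.     273.364 ]
 [  0.       0.       0.       1.    ]]
```

View pics/c4.png

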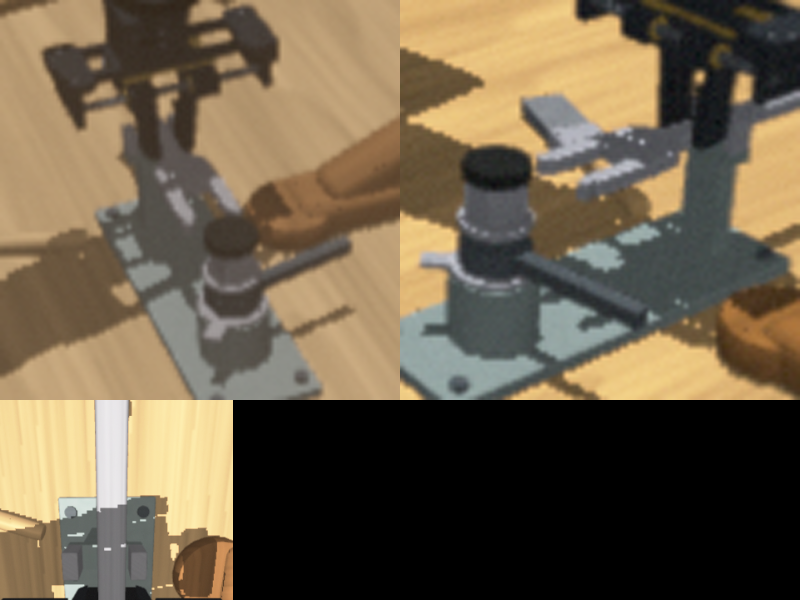

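The spanner is above the fork with the handle between the prongs. In the wrist crop the prongs are at columns 63-80 and 130-145, and the handle is at 97-128. Next I'll measure the lateral offset numerically.

```bash
python3 - <<'E'
from h import *
np.set_printoptions(precision=1,suppress=True,linewidth=200)
T=tool();print(T[:3,3])
c=np.array([515.1,252.5])
for dx in(-26,-16,16,26):print(dx,proj("wrist",[[c[0]+dx,c[1]+9,120],[c[0]+dx,c[1]-9,120]],T).ravel())
zt=T[2,3]-162.8+6
print("handle",proj("wrist",[[T[0,3]+d,252.5,zt] for d in(-9,9)],T).ravel())
g=cv2.imread("pics/wrist4.png")
for r in (180,188,196,204):print(r,cv2.cvtColor(g,cv2.COLOR_BGR2GRAY)[r,186:312:1].tolist())
E
```

```text
[515.9 222.5 273.2]
-26 [197.2 177.4 199.5 211.5]
-16 [217.3 177.2 218.9 211.3]
16 [281.6 176.6 281.  210.7]
26 [301.7 176.4 300.4 210.5]
handle [234.  192.4 268.7 192.1]
180 [106, 109, 112, 115, 117, 118, 117, 120, 104, 101, 98, 90, 86, 86, 86, 85, 87, 86, 88, 88, 87, 87, 87, 88, 87, 87, 87, 86, 84, 79, 79, 78, 86, 99, 101, 100, 101, 100, 100, 101, 100, 100, 101, 101, 100, 101, 101, 101, 101, 100, 93, 98, 104, 110, 112, 115, 116, 116, 118, 169, 188, 191, 191, 192, 191, 190, 187, 142, 114, 116, 118, 119, 120, 119, 118, 118, 118, 118, 115, 112, 113, 115, 113, 108, 102, 95, 100, 101, 85, 79, 81, 85, 85, 86, 87, 85, 87, 85, 89, 89, 88, 88, 87, 87, 87, 87, 87, 87, 87, 97, 102, 102, 102, 102, 101, 103, 103, 99, 101, 113, 119, 119, 119, 119, 118, 117]
188 [104, 106, 109, 114, 115, 118, 119, 104, 105, 111, 112, 113, 113, 111, 111, 112, 112, 112, 111, 111, 110, 110, 112, 114, 114, 113, 107, 87, 77, 77, 76, 78, 77, 95, 101, 101, 101, 100, 101, 99, 100, 98, 100, 99, 100, 100, 101, 101, 100, 100, 97, 97, 104, 110, 114, 115, 115, 115, 116, 116, 114, 116, 117, 119, 118, 117, 114, 114, 115, 117, 1
[... 800 characters left out ...]
08, 96, 98, 102, 103, 103, 102, 99, 97, 113, 119, 119, 119, 119, 118, 117, 117]
204 [109, 103, 105, 108, 111, 115, 116, 119, 108, 105, 109, 109, 110, 110, 111, 112, 112, 112, 113, 112, 112, 111, 111, 111, 112, 113, 109, 103, 83, 76, 78, 79, 85, 98, 102, 103, 103, 101, 103, 103, 101, 102, 103, 103, 102, 104, 104, 102, 102, 102, 104, 95, 102, 109, 113, 114, 115, 118, 117, 117, 116, 118, 119, 119, 120, 117, 115, 113, 114, 117, 119, 119, 121, 118, 119, 117, 120, 118, 115, 114, 113, 115, 110, 108, 96, 99, 104, 104, 91, 77, 76, 97, 109, 110, 109, 110, 111, 110, 112, 113, 113, 113, 113, 112, 110, 111, 111, 113, 113, 108, 102, 102, 102, 102, 102, 102, 99, 101, 113, 119, 118, 118, 119, 119, 117, 119]
```

```bash
python3 - <<'E'
from h import *
np.set_printoptions(precision=1,suppress=True,linewidth=200)
s=lambda x,y:(250+(x-400)/4,135+y/4)
b=plane("scene",s(497,165),137);t1=plane("scene",s(541,163),116);t2=plane("scene",s(583,187),116)
print(b,t1,t2,(t1+t2)/2)
# button centroid dark mask in scene4, side4
for n,roi in(("scene",(260,165,290,185)),("side",(230,172,255,195))):
    g=cv2.cvtColor(cv2.imread(f"pics/{n}4.png"),cv2.COLOR_BGR2GRAY);x0,y0,x1,y1=roi
    m=(g[y0:y1,x0:x1]<62).astype(np.uint8);k=cv2.connectedComponentsWithStats(m)
    print(n,k[2],k[3]+[x0,y0])
for i in range(4):
    print(tool()[:3,3],R.from_matrix(tool()[:3,:3]).as_rotvec()); vision.camera("wrist")
E
```

```text
[523.8  55.2 137. ] [505.9 105.4 116. ] [545.7 105.7 116. ] [525.8 105.6 116. ]
scene [[  0   0  30  20 433]
 [ 24   1   2   2   2]
 [  5   7  18  11 165]] [[274.8 173.6]
 [284.5 166.5]
 [273.5 177.1]]
side [[  0   0  25  23 447]
 [  6   8  15  11 128]] [[241.7 182.4]
 [242.9 185. ]]
[515.9 222.5 273.2] [2.2 2.2 0. ]
[515.8 222.5 273.1] [2.2 2.2 0. ]
[515.7 222.5 272.9] [2.2 2.2 0. ]
[515.7 222.5 272.8] [2.2 2.2 0. ]
```

>>> carry_out(targets="0 -0.012 0 0 0 0;0 -0.004 0.006 0 0 0;0 0 0.006 0 0 0;0 0 0 0 0 0;0 0 0 0 0 0")

```text
clock: 9.92
position: [511.5, 222.4, 269.3]
eef_rot: [-0.0, 0.71, 0.704, -0.0]
ft_force: [-0.3, 0.1, -2.7]
grip_width: 17.5
grip_force: 40.0
```

>>> carry_out(targets="-0.04 0 0 0 0 0;-0.04 0 0 0 0 0;-0.024 0 0 0 0 0;-0.02 0 0 0 0 0;-0.02 0 0 0 0 0;-0.02 0 0 0 0 0;0 0 0 0 0 0;0 0 0 0 0 0")

```text
clock: 10.58
position: [511.3, 181.1, 269.5]
eef_rot: [-0.0, 0.71, 0.704, 0.0]
ft_force: [-0.4, -0.1, -2.1]
grip_width: 17.4
grip_force: 40.0
```

>>> carry_out(targets="-0.02 0 0 0 0 0;-0.02 0 0 0 0 0;-0.02 0 0 0 0 0;0 0 0 0 0 0;0 0 0 0 0 0")

```text
clock: 11.0
position: [511.2, 166.1, 269.5]
eef_rot: [0.0, 0.71, 0.704, 0.0]
ft_force: [0.1, 1.1, -2.0]
grip_width: 17.3
grip_force: 40.0
```

```bash
python3 - <<'E'
from h import *
for n in("side","scene","wrist"):
    im=vision.camera(n)[:,:,::-1];cv2.imwrite(f"pics/{n}5.png",im)
a=cv2.resize(cv2.imread("pics/side5.png")[130:230,190:290],(400,400),interpolation=cv2.INTER_CUBIC)
b=cv2.resize(cv2.imread("pics/scene5.png")[145:225,250:330],(400,400),interpolation=cv2.INTER_CUBIC)
O=np.hstack([a,b]);cv2.imwrite("pics/c5.png",O)
g=cv2.cvtColor(cv2.imread("pics/wrist5.png"),cv2.COLOR_BGR2GRAY)
for r in (80,90,100,110):print(r,g[r,186:312].tolist())
E
```

```text
80 [210, 219, 225, 228, 228, 228, 180, 195, 219, 186, 226, 245, 247, 247, 247, 247, 247, 247, 248, 248, 249, 249, 249, 249, 249, 248, 249, 249, 250, 249, 223, 140, 86, 77, 76, 78, 83, 100, 104, 102, 210, 222, 222, 222, 222, 222, 222, 222, 173, 169, 193, 211, 223, 226, 227, 227, 228, 227, 228, 229, 230, 232, 233, 233, 232, 230, 227, 227, 228, 230, 230, 231, 233, 231, 231, 229, 230, 230, 226, 223, 220, 222, 225, 221, 205, 188, 142, 192, 223, 223, 222, 222, 222, 221, 221, 221, 221, 220, 219, 172, 99, 82, 83, 81, 91, 168, 229, 246, 249, 249, 248, 248, 247, 246, 245, 245, 246, 245, 245, 244, 243, 241, 240, 240, 239, 236]
90 [206, 212, 221, 226, 227, 228, 227, 194, 211, 183, 214, 243, 247, 248, 248, 249, 248, 248, 248, 248, 248, 249, 249, 250, 250, 250, 251, 251, 250, 251, 236, 182, 101, 76, 76, 77, 77, 92, 101, 102, 208, 223, 223, 224, 222, 223, 223, 223, 198, 169, 187, 209, 223, 226, 226, 227, 228, 228, 227, 228, 230, 233, 233, 233, 232, 230, 228, 228, 228, 230, 231, 231, 232, 231, 231, 230, 229, 229, 226, 223, 221, 222, 226, 220, 201, 183, 148, 198, 223, 223, 224, 222, 222, 221, 221, 22
[... 709 characters left out ...]
 215, 214, 213, 212, 213, 213, 212, 212, 210, 208, 207, 204, 192]
110 [206, 203, 206, 217, 224, 227, 228, 228, 194, 199, 217, 219, 219, 218, 218, 218, 218, 217, 219, 217, 217, 218, 218, 217, 216, 217, 216, 216, 217, 217, 217, 217, 217, 217, 216, 218, 217, 217, 217, 218, 219, 219, 218, 218, 218, 218, 217, 217, 217, 158, 178, 205, 219, 226, 227, 227, 228, 228, 227, 229, 229, 231, 232, 232, 232, 230, 227, 227, 227, 229, 231, 231, 232, 231, 231, 230, 230, 228, 226, 223, 222, 224, 226, 217, 196, 171, 152, 196, 217, 217, 216, 216, 216, 216, 216, 216, 216, 215, 215, 215, 215, 215, 215, 215, 216, 217, 217, 218, 218, 217, 217, 216, 216, 215, 214, 213, 214, 213, 213, 213, 214, 214, 213, 214, 214, 214]
```

View pics/c5.png

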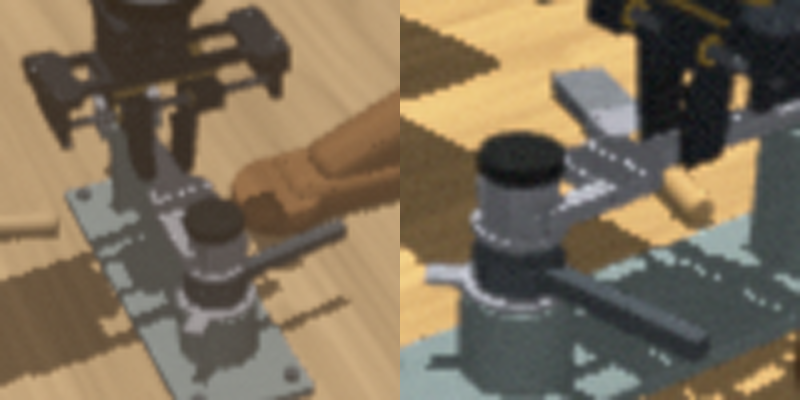

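The side and scene crops show the near jaw tip just reaching the spindle's right edge; scene crop (556,213).

```bash
python3 - <<'E'
from h import *
np.set_printoptions(precision=1,suppress=True,linewidth=200)
for z in(98,104,112):print(plane("scene",(250+156/5,145+213/5),z))
print(cam("scene")[2][:3,3],tool()[:3,3])
# predicted pixels if jaw tip at nominal (axis biased as scene sees it)
for d in(-10,0,10,20):print(d,[(proj("scene",[523.8+20,55.2+d,z])[0]-[250,145])*5+[400,0] for z in (101,113)])
E
```

```text
[523.   79.1  98. ]
[531.3  72.  104. ]
[542.4  62.6 112. ]
[1143.6 -448.8  545.3] [511.2 166.5 269.5]
-10 [array([528.9, 244.6]), array([529.6, 222.6])]
0 [array([545.2, 238.5]), array([546. , 216.7])]
10 [array([561.3, 232.6]), array([562.2, 210.8])]
20 [array([577.2, 226.7]), array([578.2, 205. ])]
```

>>> carry_out(targets="-0.02 0 0 0 0 0;-0.02 0 0 0 0 0;-0.01 0 0 0 0 0;0 0 0 0 0 0;0 0 0 0 0 0")

```text
clock: 11.57
position: [511.1, 153.6, 269.5]
eef_rot: [0.0, 0.71, 0.704, 0.0]
ft_force: [2.3, -1.7, -2.2]
grip_width: 17.7
grip_force: 40.0
```

>>> carry_out(targets="-0.012 0 0 0 0 0;-0.008 0 0 0 0 0;0 0 0 0 0 0;0 0 0 0 0 0")

```text
clock: 11.9
position: [511.0, 148.8, 269.5]
eef_rot: [0.0, 0.71, 0.704, -0.0]
ft_force: [1.3, -0.6, -3.0]
grip_width: 17.4
grip_force: 40.0
```

>>> carry_out(targets="-0.008 0 0 0 0 0;-0.008 0 0 0 0 0;0 0 0 0 0 0;0 0 0 0 0 0")

```text
clock: 12.23
position: [511.0, 144.7, 269.5]
eef_rot: [0.0, 0.71, 0.704, -0.0]
ft_force: [1.0, -0.1, -2.4]
grip_width: 17.4
grip_force: 40.0
```

>>> carry_out(targets="-0.006 0 0 0 0 0;-0.006 0 0 0 0 0;0 0 0 0 0 0;0 0 0 0 0 0")

```text
clock: 12.57
position: [510.9, 143.2, 269.7]
eef_rot: [-0.001, 0.71, 0.704, 0.001]
ft_force: [2.0, 8.5, -1.4]
grip_width: 17.1
grip_force: 40.0
```

```bash
python3 - <<'E'
from h import *
for n in("side","scene","wrist"):
    im=vision.camera(n)[:,:,::-1];cv2.imwrite(f"pics/{n}6.png",im)
E
```

>>> carry_out(targets="0.01 0 0 0 0 0;0 0 0.006 0 0 0;0 0 0.004 0 0 0;0 0 0 0 0 0;0 0 0 0 0 0")

```text
clock: 13.13
position: [510.9, 144.2, 266.8]
eef_rot: [-0.0, 0.71, 0.704, -0.0]
ft_force: [1.2, 0.4, -2.4]
grip_width: 17.9
grip_force: 40.0
```

>>> carry_out(targets="0 0 0.004 0 0 0;0 0 0 0 0 0;0 0 0 0 0 0")

```text
clock: 13.38
position: [511.0, 144.3, 266.7]
eef_rot: [0.0, 0.71, 0.704, -0.0]
ft_force: [-3.1, 0.1, 4.8]
grip_width: 17.3
grip_force: 40.0
```

>>> carry_out(targets="0 0 0 0 0 0;0 0 0 0 0 0;0 0 0 0 0 0;0 0 0 0 0 0;0 0 -0.04 0 0 0;0 0 -0.1 0 0 0;0 0 -0.1 0 0 0;0 0 -0.1 0 0 0", fingers=0.2)

```text
clock: 14.05
position: [510.8, 144.4, 352.3]
eef_rot: [-0.0, 0.71, 0.704, -0.0]
ft_force: [0.9, -0.0, 0.5]
grip_width: 52.8
grip_force: 0.0
```

>>> carry_out(targets="-0.11 0.03 -0.08 0 0 0;-0.11 0.03 -0.08 0 0 0;-0.11 0.03 -0.08 0 0 0;-0.11 0.03 -0.08 0 0 0;-0.06 0 -0.03 0 0 0;0 0 0 0 0 0;0 0 0 0 0 0;0 0 0 0 0 0")

```text
clock: 14.72
position: [539.4, 19.7, 438.0]
eef_rot: [-0.001, 0.71, 0.704, -0.0]
ft_force: [0.7, -0.7, -0.7]
grip_width: 52.5
grip_force: 0.0
```

```bash
python3 - <<'E'
from h import *
T=tool();im=vision.camera("wrist")[:,:,::-1];cv2.imwrite("pics/wrist7.png",im);np.save("T7.npy",T);print(T.round(3))
cv2.imwrite("pics/c7.png",cv2.resize(im[0:200,140:400],None,fx=3,fy=3,interpolation=cv2.INTER_CUBIC))
E
```

```text
[[ 9.00000e-03  1.00000e+00 -1.00000e-03  5.39430e+02]
 [ 1.00000e+00 -9.00000e-03  1.00000e-03  1.97410e+01]
 [ 1.00000e-03 -1.00000e-03 -1.00000e+00  4.37957e+02]
 [ 0.00000e+00  0.00000e+00  0.00000e+00  1.00000e+00]]
```

View pics/c7.png

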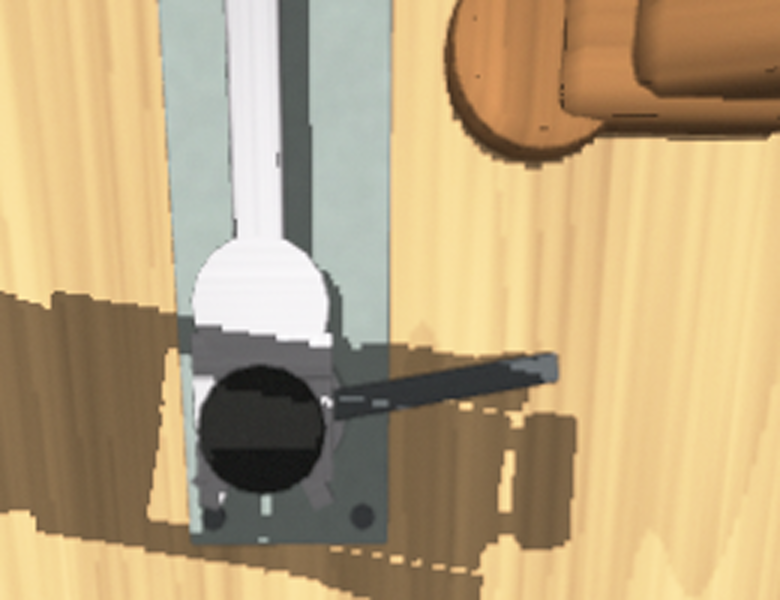

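The spanner is on the flats. In the crop the button is at (263,430), the head runs from rows 240 to 500, and the lever end is at (555,366).

```bash
python3 - <<'E'
from h import *
np.set_printoptions(precision=1,suppress=True)
T=np.load("T7.npy");W=lambda x,y,z:plane("wrist",(140+(x+.5)/3-.5,(y+.5)/3-.5),z,T)
print("button",W(263,430,137),"headstart",W(260,240,110),"handle far",W(255,5,110),"head L/R",W(193,310,110),W(329,310,110))
print("tips",W(207,500,110),W(318,508,110),"lever end",W(555,367,80),W(400,393,80),"base end",W(190,541,12),W(386,541,12))
print("last",W(535,160,10),W(480,110,20))
E
```

```text
button [513.5  60.1 137. ] headstart [512.2 122.4 110. ] handle far [513.4 192.2 110. ] head L/R [487.6  99.6 110. ] [535.8  99.1 110. ]
tips [488.7  31.3 110. ] [530.6  27.8 110. ] lever end [624.6  77.6  80. ] [563.3  68.2  80. ] base end [462.4  -8.2  12. ] [561.4  -9.1  12. ]
last [627.2 164.7  10. ] [600.3 182.5  20. ]
```

>>> carry_out(targets="0 0 0 0 0 -0.2366;0 0 0 0 0 -0.2366;0 0 0 0 0 -0.2366;0 0 0 0 0 -0.2366;0 0 0 0 0 -0.2366;0 0 0 0 0 -0.2366;0 0 0 0 0 -0.2366")

```text
clock: 15.35
position: [539.5, 20.5, 437.4]
eef_rot: [-0.001, 0.345, 0.939, -0.0]
ft_force: [0.2, 0.2, 0.8]
grip_width: 53.0
grip_force: 0.0
```

>>> carry_out(targets="0 0 0 0 0 -0.2366;0 0 0 0 0 -0.2366;0 0 0 0 0 -0.2366;0 0 0 0 0 -0.2366;0 0 0 0 0 -0.2366;0 0 0 0 0 -0.2366;0 0 0 0 0 -0.2366;-0.095 0.06 0 0 0 0;-0.095 0.06 0 0 0 0;-0.095 0.06 0 0 0 0")

```text
clock: 16.18
position: [603.5, 76.6, 437.6]
eef_rot: [-0.001, -0.078, 0.997, 0.0]
ft_force: [0.1, -1.3, 1.0]
grip_width: 52.9
grip_force: 0.0
```

>>> carry_out(targets="0 0 0.1 0 0 0;0 0 0.1 0 0 0;0 0 0.1 0 0 0;0 0 0.1 0 0 0;0 0 0 0 0 0;0 0 0 0 0 0;0 0 0 0 0 0")

```text
clock: 16.77
position: [603.5, 75.3, 339.5]
eef_rot: [0.0, -0.078, 0.997, -0.0]
ft_force: [-0.5, -1.4, 1.0]
grip_width: 52.7
grip_force: 0.0
```

```bash
python3 - <<'E'
from h import *
np.set_printoptions(precision=3,suppress=True)
T=tool();print(T,sense()["joint_positions"]);A=np.array([512,61.])
d=T[:2,3]-A;print(np.hypot(*d),np.arctan2(d[1],d[0]),np.arctan2(-T[1,0],-T[0,0]))
E
```

```text
[[ -0.988  -0.155   0.001 603.521]
 [ -0.155   0.988   0.     75.317]
 [ -0.001  -0.     -1.    339.48 ]
 [  0.      0.      0.      1.   ]] [-0.071  0.316  1.579  0.     1.246 -1.797]
92.63391015296575 0.15517552120131106 0.1557472468182966
```

>>> carry_out(targets="0 0 0.1 0 0 0;0 0 0.1 0 0 0;0 0 0.1 0 0 0;0 0 0.08 0 0 0;0 0 0.036 0 0 0;0 0 0.02 0 0 0;0 0 0 0 0 0;0 0 0 0 0 0")

```text
clock: 17.43
position: [604.1, 74.6, 231.2]
eef_rot: [0.001, -0.077, 0.997, -0.0]
ft_force: [-0.5, 0.3, 0.7]
grip_width: 52.9
grip_force: 0.0
```

>>> carry_out(targets="0.0009 -0.0257 0 0 0 0.1337;0.0009 -0.0257 0 0 0 0.1337;0.0009 -0.0257 0 0 0 0.1337;0.0009 -0.0257 0 0 0 0.1337;0.0009 -0.0257 0 0 0 0.1337;0 0 0 0 0 0")

```text
clock: 17.93
position: [603.5, 41.8, 231.6]
eef_rot: [0.002, 0.099, 0.995, -0.0]
ft_force: [-0.1, 0.2, -0.2]
grip_width: 52.8
grip_force: 0.0
```

>>> carry_out(targets="0.0009 -0.0257 0 0 0 0.1337;0.0009 -0.0257 0 0 0 0.1337;0.0009 -0.0257 0 0 0 0.1337;0.0009 -0.0257 0 0 0 0.1337;0 0 0 0 0 0")

```text
clock: 18.35
position: [594.8, 18.0, 231.1]
eef_rot: [0.001, 0.236, 0.972, 0.0]
ft_force: [-0.4, 0.0, -0.3]
grip_width: 52.8
grip_force: 0.0
```

```bash
cat > lev.py <<'E'
from h import *
np.set_printoptions(precision=3,suppress=True,linewidth=220)
T=tool();im=vision.camera("wrist")[:,:,::-1];cv2.imwrite("pics/w_last.png",im)
A=np.array([512,61.]);d=T[:2,3]-A;th=np.arctan2(d[1],d[0]);print("tool th",th,"r",np.hypot(*d),"yaw",np.arctan2(-T[1,0],-T[0,0]),sense()["ft_force"])
def prof(r,z,angs):
    P=np.array([[A[0]+r*np.cos(a),A[1]+r*np.sin(a),z] for a in angs])
    uv=proj("wrist",P,T).round().astype(int);o=[]
    for u,v in uv: o.append(im[v,u].tolist() if 0<=u<512 and 0<=v<384 else None)
    return uv,o
if __name__=="__main__":
    angs=th+np.arange(-0.6,0.85,0.1)
    for r in(50,60,70,80):
        uv,o=prof(r,80,angs);print(r,[(round(a,2),tuple(p),c) for a,p,c in zip(angs.tolist(),uv.tolist(),o)])
E
python3 lev.py
```

```text
tool th -0.4794586886764 r 93.29962655653179 yaw -0.47618881355108444 [-0.688 -0.196  0.358]
50 [(-1.08, (195, 149), [205, 213, 199]), (-0.98, (204, 155), [113, 114, 108]), (-0.88, (214, 159), [133, 130, 123]), (-0.78, (224, 163), [203, 212, 198]), (-0.68, (234, 165), [202, 209, 197]), (-0.58, (244, 167), [168, 232, 252]), (-0.48, (254, 167), [167, 230, 251]), (-0.38, (264, 167), [129, 125, 120]), (-0.28, (275, 165), [131, 127, 122]), (-0.18, (285, 163), [137, 191, 229]), (-0.08, (295, 159), [158, 222, 248]), (0.02, (304, 155), [77, 109, 134]), (0.12, (314, 149), [79, 109, 135]), (0.22, (322, 143), [99, 144, 177]), (0.32, (331, 136), [160, 224, 249])]
60 [(-1.08, (184, 166), [74, 107, 131]), (-0.98, (195, 173), [149, 155, 144]), (-0.88, (206, 178), [97, 100, 93]), (-0.78, (218, 182), [82, 117, 145]), (-0.68, (230, 185), [77, 108, 133]), (-0.58, (242, 187), [80, 111, 137]), (-0.48, (254, 187), [76, 108, 134]), (-0.38, (266, 187), [100, 99, 95]), (-0.28, (278, 185), [129, 126, 121]), (-0.18, (290, 182), [80, 111, 138]), (-0.08, (302, 178), [80, 114, 141]), (0.02, (313, 173), [85, 120, 
[... 522 characters left out ...]
), (0.02, (322, 190), [84, 119, 146]), (0.12, (335, 183), [84, 119, 147]), (0.22, (347, 175), [86, 122, 150]), (0.32, (358, 165), [178, 240, 254])]
80 [(-1.08, (164, 199), [81, 114, 141]), (-0.98, (178, 207), [85, 119, 148]), (-0.88, (193, 213), [80, 113, 139]), (-0.78, (208, 218), [83, 117, 144]), (-0.68, (223, 222), [88, 124, 154]), (-0.58, (238, 224), [84, 118, 146]), (-0.48, (254, 225), [82, 116, 143]), (-0.38, (270, 224), [81, 113, 139]), (-0.28, (285, 222), [62, 60, 56]), (-0.18, (300, 218), [87, 123, 151]), (-0.08, (315, 213), [84, 120, 147]), (0.02, (330, 207), [83, 118, 145]), (0.12, (344, 199), [86, 121, 149]), (0.22, (358, 190), [88, 125, 153]), (0.32, (372, 179), [84, 118, 146])]
```

>>> carry_out(targets="0.0005 -0.0184 0 0 0 0.0955;0.0005 -0.0184 0 0 0 0.0955;0.0005 -0.0184 0 0 0 0.0955;0.0005 -0.0184 0 0 0 0.0955")

```text
clock: 18.73
position: [584.9, 3.4, 230.5]
eef_rot: [0.001, 0.33, 0.944, 0.0]
ft_force: [1.1, 1.6, 0.1]
grip_width: 52.6
grip_force: 0.8
```

>>> carry_out(targets="0.0005 -0.0184 0 0 0 0.0955;0.0005 -0.0184 0 0 0 0.0955")

```text
clock: 18.9
position: [578.8, -3.5, 230.6]
eef_rot: [0.001, 0.377, 0.926, 0.0]
ft_force: [2.0, 1.4, 0.8]
grip_width: 52.8
grip_force: 0.8
```

>>> carry_out(targets="0.0005 -0.0184 0 0 0 0.0955;0.0005 -0.0184 0 0 0 0.0955")

```text
clock: 19.07
position: [572.1, -9.8, 230.6]
eef_rot: [0.001, 0.423, 0.906, 0.0]
ft_force: [1.6, 0.7, 1.3]
grip_width: 53.0
grip_force: 0.8
```

>>> carry_out(targets="0.0005 -0.0184 0 0 0 0.0955")

```text
clock: 19.15
position: [568.5, -12.7, 230.6]
eef_rot: [0.001, 0.446, 0.895, 0.0]
ft_force: [2.3, 0.1, 0.5]
grip_width: 52.8
grip_force: 0.8
```

>>> carry_out(targets="0.0005 -0.0184 0 0 0 0.0955")

```text
clock: 19.23
position: [564.7, -15.4, 230.6]
eef_rot: [0.001, 0.468, 0.884, 0.0]
ft_force: [1.7, 0.7, 0.2]
grip_width: 52.6
grip_force: 0.8
```

>>> carry_out(targets="0.0005 -0.0184 0 0 0 0.0955")

```text
clock: 19.32
position: [560.9, -17.9, 230.6]
eef_rot: [0.001, 0.49, 0.872, 0.001]
ft_force: [1.4, -1.1, 0.2]
grip_width: 52.7
grip_force: 0.8
```

>>> carry_out(targets="0.0005 -0.0184 0 0 0 0.0955")

```text
clock: 19.4
position: [556.9, -20.2, 230.6]
eef_rot: [0.001, 0.511, 0.859, 0.001]
ft_force: [1.9, 0.2, -0.1]
grip_width: 53.1
grip_force: 0.8
```

>>> carry_out(targets="0.0005 -0.0184 0 0 0 0.0955")

```text
clock: 19.48
position: [552.8, -22.3, 230.6]
eef_rot: [0.001, 0.533, 0.846, 0.001]
ft_force: [2.4, -0.6, -0.1]
grip_width: 53.1
grip_force: 0.8
```

>>> carry_out(targets="0.0005 -0.0184 0 0 0 0.0955")

```text
clock: 19.57
position: [548.6, -24.2, 230.6]
eef_rot: [0.002, 0.554, 0.833, 0.001]
ft_force: [2.7, 0.2, -0.2]
grip_width: 53.0
grip_force: 1.1
```

```bash
cat > lev2.py <<'E'
from lev import *
hs=cv2.cvtColor(im,cv2.COLOR_BGR2HSV)
angs=th+np.arange(-0.3,0.5,0.02)
for r in(60,70,80):
    uv,o=prof(r,80,angs);print(r,[(round(a-th,2),max(c)-min(c),sum(c)//3) for a,c in zip(angs.tolist(),o) if c])
E
python3 lev2.py
```

```text
tool th -1.1649953663394004 r 92.69747221235585 yaw -1.173785286273537 [0.204 0.086 0.046]
60 [(np.float64(-0.3), 65, 119), (np.float64(-0.28), 63, 120), (np.float64(-0.26), 63, 120), (np.float64(-0.24), 62, 117), (np.float64(-0.22), 62, 116), (np.float64(-0.2), 63, 119), (np.float64(-0.18), 64, 119), (np.float64(-0.16), 62, 116), (np.float64(-0.14), 60, 112), (np.float64(-0.12), 57, 106), (np.float64(-0.1), 57, 104), (np.float64(-0.08), 57, 105), (np.float64(-0.06), 55, 103), (np.float64(-0.04), 54, 102), (np.float64(-0.02), 56, 105), (np.float64(0.0), 56, 105), (np.float64(0.02), 56, 106), (np.float64(0.04), 42, 100), (np.float64(0.06), 4, 89), (np.float64(0.08), 5, 93), (np.float64(0.1), 7, 97), (np.float64(0.12), 4, 54), (np.float64(0.14), 5, 57), (np.float64(0.16), 5, 58), (np.float64(0.18), 5, 59), (np.float64(0.2), 5, 59), (np.float64(0.22), 2, 57), (np.float64(0.24), 5, 59), (np.float64(0.26), 4, 59), (np.float64(0.28), 3, 56), (np.float64(0.3), 3, 50), (np.float64(0.32), 61, 115), (np.float64(0.34), 62, 114), (np.float64(0.36), 58, 106), (np.float64(0.38), 56, 105), (np.floa
[... 1744 characters left out ...]
float64(0.0), 58, 110), (np.float64(0.02), 59, 109), (np.float64(0.04), 60, 112), (np.float64(0.06), 62, 115), (np.float64(0.08), 62, 115), (np.float64(0.1), 62, 115), (np.float64(0.12), 62, 117), (np.float64(0.14), 6, 54), (np.float64(0.16), 6, 59), (np.float64(0.18), 4, 58), (np.float64(0.2), 5, 60), (np.float64(0.22), 6, 58), (np.float64(0.24), 5, 57), (np.float64(0.26), 3, 58), (np.float64(0.28), 39, 88), (np.float64(0.3), 59, 113), (np.float64(0.32), 62, 114), (np.float64(0.34), 59, 109), (np.float64(0.36), 57, 106), (np.float64(0.38), 57, 107), (np.float64(0.4), 65, 117), (np.float64(0.42), 66, 122), (np.float64(0.44), 67, 123), (np.float64(0.46), 66, 120), (np.float64(0.48), 62, 116)]
```

>>> carry_out(targets="0.0005 -0.0184 0 0 0 0.0955")

```text
clock: 19.7
position: [544.5, -25.5, 230.5]
eef_rot: [0.001, 0.573, 0.819, 0.001]
ft_force: [6.4, 4.3, -0.4]
grip_width: 53.0
grip_force: 3.8
```

>>> carry_out(targets="0.0005 -0.0184 0 0 0 0.0955")

```text
clock: 19.78
position: [540.4, -26.7, 230.6]
eef_rot: [0.002, 0.595, 0.804, 0.002]
ft_force: [6.1, 5.0, -1.4]
grip_width: 53.0
grip_force: 3.9
```

>>> carry_out(targets="0.0005 -0.0184 0 0 0 0.0955;0.0005 -0.0184 0 0 0 0.0955;0.0005 -0.0184 0 0 0 0.0955;0.0005 -0.0184 0 0 0 0.0955;0.0005 -0.0184 0 0 0 0.0955")

```text
clock: 20.2
position: [518.1, -30.9, 230.8]
eef_rot: [0.002, 0.69, 0.724, 0.002]
ft_force: [7.0, 2.4, -1.9]
grip_width: 53.1
grip_force: 3.9
```

```bash
cat > lev3.py <<'E'
from lev import *
angs=th+np.arange(0.0,0.5,0.01)
for r in(65,75,85):
    uv,o=prof(r,80,angs);g=[a for a,c in zip(angs,o) if c and max(c)-min(c)<20];print(r,min(g),max(g),np.mean(g))
E
python3 lev3.py
```

```text
tool th -1.5043379752068955 r 92.0864649261321 yaw -1.523291533616454 [ 8.062  0.646 -1.636]
65 -1.3643379752068956 -1.1943379752068954 -1.2793379752068956
75 -1.3543379752068956 -1.2043379752068955 -1.2793379752068954
85 -1.3443379752068956 -1.0943379752068956 -1.2210046418735623
```

>>> carry_out(targets="0.0005 -0.0184 0 0 0 0.0955;0.0005 -0.0184 0 0 0 0.0955;0.0005 -0.0184 0 0 0 0.0955;0.0005 -0.0184 0 0 0 0.0955;0.0005 -0.0184 0 0 0 0.0955;0 0 0 0 0 0")

```text
clock: 20.75
position: [495.0, -29.5, 230.8]
eef_rot: [0.003, 0.775, 0.632, 0.002]
ft_force: [7.0, -1.4, -2.0]
grip_width: 52.9
grip_force: 2.9
```

```bash
python3 lev3.py
```

```text
tool th -1.7563782227760678 r 92.03323314137279 yaw -1.7734301190519444 [ 6.376 -1.579 -3.906]
65 -1.616378222776068 -1.4463782227760678 -1.531378222776068
75 -1.606378222776068 -1.4563782227760678 -1.5313782227760677
85 -1.596378222776068 -1.346378222776068 -1.4733347445151983
```

>>> carry_out(targets="0 0.03 0 0 0 0;0 0.04 0 0 0 0;0 0 0 0 0 0;0 0 -0.08 0 0 0;0 0 -0.12 0 0 0;0 0 -0.12 0 0 0;0 0 -0.12 0 0 0;0.06 0 -0.12 0 0 0;0.1 0 -0.12 0 0 0;0 0 -0.12 0 0 0")

```text
clock: 21.63
position: [518.9, 8.7, 431.0]
eef_rot: [-0.001, 0.775, 0.632, 0.0]
ft_force: [1.3, 0.3, -0.5]
grip_width: 52.8
grip_force: 0.0
```

>>> carry_out(targets="0 0 0 0 0 0;0 0 0 0 0 0;0 0 0 0 0 0")

```text
clock: 21.88
position: [518.7, 6.3, 428.7]
eef_rot: [-0.0, 0.775, 0.632, -0.0]
ft_force: [0.2, -0.1, 0.0]
grip_width: 53.2
grip_force: 0.0
```

```bash
cat > end.py <<'E'
from h import *
np.set_printoptions(precision=3,suppress=True,linewidth=200)
T=tool();im=vision.camera("wrist")[:,:,::-1];cv2.imwrite("pics/wrist8.png",im);np.save("T8.npy",T);print(T)
for n in("side","scene"):cv2.imwrite(f"pics/{n}8.png",vision.camera(n)[:,:,::-1])
def feat(im,T,tag):
    # bright/dark ring of washer-plane samples: orthophoto polar at z=65, r=40..46
    h=cv2.cvtColor(im,cv2.COLOR_BGR2HSV);A=np.array([513.3,61.])
    for z,r in((65,38),(65,43)):
        a=np.arange(-180,180,6);P=np.c_[A[0]+r*np.cos(np.radians(a)),A[1]+r*np.sin(np.radians(a)),np.full(len(a),z)]
        uv=proj("wrist",P,T).round().astype(int);print(tag,r,[(int(x),int(h[v,u,1]),int(h[v,u,2])) for x,(u,v) in zip(a,uv) if 0<=u<512 and 0<=v<384])
    # handle axis at z=110
    for y in(130,150,170,190):
        x=np.arange(485,545,.5);uv=proj("wrist",np.c_[x,np.full(len(x),y),np.full(len(x),110)],T).round().astype(int)
        g=[xx for xx,(u,v) in zip(x,uv) if 0<=u<512 and 0<=v<384 and h[v,u,1]<25 and h[v,u,2]>180];print(tag,"handle",y,(min(g),max(g)) if g else None)
feat(cv2.imread("pics/wrist7.png"),np.load("T7.npy"),"before");feat(im,T,"after")
E
python3 end.py
```

```text
[[  0.202   0.979  -0.001 518.657]
 [  0.979  -0.202   0.      6.301]
 [ -0.     -0.001  -1.    428.731]
 [  0.      0.      0.      1.   ]]
before 38 [(-180, 18, 193), (-174, 18, 196), (-168, 18, 202), (-162, 18, 197), (-156, 0, 80), (-150, 5, 94), (-144, 0, 61), (-138, 4, 62), (-132, 4, 58), (-126, 4, 61), (-120, 16, 31), (-114, 16, 78), (-108, 14, 90), (-102, 17, 134), (-96, 15, 134), (-90, 20, 89), (-84, 14, 89), (-78, 17, 91), (-72, 5, 94), (-66, 3, 100), (-60, 5, 98), (-54, 8, 92), (-48, 17, 90), (-42, 17, 91), (-36, 20, 91), (-30, 17, 90), (-24, 14, 89), (-18, 17, 90), (-12, 17, 90), (-6, 17, 88), (0, 14, 53), (6, 19, 54), (12, 18, 56), (18, 14, 89), (24, 19, 92), (30, 17, 91), (36, 20, 91), (42, 14, 91), (48, 17, 92), (54, 3, 161), (60, 1, 245), (66, 1, 246), (72, 2, 246), (78, 1, 245), (84, 1, 245), (90, 2, 245), (96, 2, 245), (102, 2, 245), (108, 2, 244), (114, 1, 243), (120, 2, 243), (126, 5, 105), (132, 2, 104), (138, 5, 104), (144, 5, 106), (150, 5, 106), (156, 6, 127), (162, 18, 197), (168, 18, 197), (174, 17, 196)]
before 43 [(-180, 100, 240), (-174, 102, 240), (-168, 
[... 2410 characters left out ...]
 20, 90), (-24, 20, 91), (-18, 17, 91), (-12, 17, 92), (-6, 17, 89), (0, 14, 89), (6, 14, 89), (12, 14, 90), (18, 16, 195), (24, 16, 192), (30, 17, 194), (36, 15, 193), (42, 16, 193), (48, 15, 170), (54, 17, 88), (60, 1, 246), (66, 2, 245), (72, 1, 244), (78, 1, 245), (84, 1, 243), (90, 2, 245), (96, 1, 245), (102, 1, 243), (108, 2, 243), (114, 1, 244), (120, 1, 242), (126, 2, 247), (132, 2, 245), (138, 1, 232), (144, 17, 195), (150, 17, 92), (156, 14, 91), (162, 18, 87), (168, 110, 220), (174, 101, 240)]
after handle 130 (np.float64(485.0), np.float64(544.5))
after handle 150 (np.float64(485.0), np.float64(544.5))
after handle 170 (np.float64(485.0), np.float64(544.5))
after handle 190 None
```

```bash
cat > ear.py <<'E'
from h import *
np.set_printoptions(precision=3,suppress=True,linewidth=200)
T0=np.eye(4);T0[:3,:3]=R.from_quat([.7071068,.7071068,0,0]).as_matrix();T0[:3,3]=[575,0.05,404.3]
for tag,f,T,A,lo in(("b","wrist0",T0,(513.2,62),-165),("a","wrist8",np.load("T8.npy"),(513.3,61.),-215)):
    im=cv2.imread(f"pics/{f}.png");h=cv2.cvtColor(im,cv2.COLOR_BGR2HSV)
    for r in(38,41,44,46,49):
        a=np.arange(lo,lo+78,3);uv=proj("wrist",np.c_[A[0]+r*np.cos(np.radians(a)),A[1]+r*np.sin(np.radians(a)),np.full(len(a),64)],T)
        s=lambda c:cv2.remap(h[...,c],uv[:,0].astype(np.float32),uv[:,1].astype(np.float32),cv2.INTER_LINEAR).ravel()
        print(tag,r," ".join(f"{x}:{p}/{q}" for x,p,q in zip(a,s(1),s(2))))
E
python3 ear.py
```

```text
b 38 -165:15/43 -162:16/44 -159:12/43 -156:10/43 -153:14/44 -150:16/44 -147:14/44 -144:15/45 -141:9/42 -138:17/43 -135:11/43 -132:8/45 -129:11/43 -126:14/47 -123:20/49 -120:8/58 -117:17/69 -114:17/121 -111:15/181 -108:17/183 -105:16/183 -102:17/184 -99:15/182 -96:16/184 -93:16/184 -90:15/124
b 41 -165:9/41 -162:12/43 -159:18/43 -156:19/44 -153:20/44 -150:11/46 -147:15/45 -144:16/42 -141:8/42 -138:11/41 -135:7/41 -132:11/50 -129:5/155 -126:4/199 -123:3/206 -120:11/89 -117:16/82 -114:17/140 -111:17/179 -108:17/182 -105:17/183 -102:16/182 -99:17/183 -96:16/184 -93:17/184 -90:18/115
b 44 -165:12/44 -162:16/44 -159:16/42 -156:19/42 -153:17/42 -150:25/44 -147:25/43 -144:56/54 -141:42/72 -138:7/89 -135:3/92 -132:4/211 -129:3/226 -126:2/223 -123:3/191 -120:17/85 -117:20/83 -114:17/129 -111:16/174 -108:17/180 -105:17/181 -102:17/182 -99:17/183 -96:18/183 -93:16/182 -90:16/111
b 46 -165:65/74 -162:65/64 -159:40/53 -156:83/79 -153:95/91 -150:101/97 -147:108/113 -144:110/115 -141:75/106 -138:3/96 -135:4/96 -132:6/111 -129:2/224 -126:2/223 -123:4/157 -120:17/83 -117:16/83 -114:17/83 -111:18/166 -
[... 1220 characters left out ...]
16/91 -152:15/90 -149:16/91 -146:17/91 -143:18/92 -140:17/91
a 46 -215:18/196 -212:17/169 -209:24/93 -206:71/100 -203:107/119 -200:110/125 -197:110/124 -194:109/171 -191:101/240 -188:102/240 -185:101/240 -182:53/240 -179:2/242 -176:2/242 -173:6/160 -170:6/106 -167:5/103 -164:57/113 -161:109/124 -158:108/119 -155:79/105 -152:20/88 -149:15/91 -146:17/91 -143:19/91 -140:16/91
a 49 -215:17/188 -212:72/183 -209:110/123 -206:108/124 -203:109/122 -200:110/123 -197:111/124 -194:110/165 -191:98/244 -188:99/243 -185:99/243 -182:89/244 -179:76/243 -176:81/244 -173:95/221 -170:93/220 -167:86/204 -164:102/190 -161:109/149 -158:108/125 -155:110/123 -152:110/122 -149:92/109 -146:25/90 -143:14/91 -140:16/91
```

```bash
python3 - <<'E'
from h import *
np.set_printoptions(precision=2,suppress=True)
for f,t in(("wrist7","T7"),("wrist8","T8")):
    im=cv2.imread(f"pics/{f}.png");T=np.load(t+".npy");h=cv2.cvtColor(im,cv2.COLOR_BGR2HSV)
    p=proj("wrist",[513,61,137],T)[0].astype(int)
    m=np.zeros(h.shape[:2],np.uint8);m[p[1]-35:p[1]+35,p[0]-35:p[0]+35]=(h[p[1]-35:p[1]+35,p[0]-35:p[0]+35,2]<40)
    n,l,s,c=cv2.connectedComponentsWithStats(m);k=1+np.argmax(s[1:,4])
    x,y,w,hh,a=s[k];print(f,"button",s[k],plane("wrist",(x+w/2-.5,y+hh/2-.5),137,T))
    L=[]
    for yy in range(126,182,6):
        xs=np.arange(495,532,.25);uv=proj("wrist",np.c_[xs,np.full(len(xs),yy),np.full(len(xs),110)],T)
        S=cv2.remap(im,uv[:,0].astype(np.float32),uv[:,1].astype(np.float32),cv2.INTER_LINEAR)[:,0]
        g=S.min(1)>205
        if g.any(): L.append((xs[g].min(),xs[g].max(),yy))
    L=np.array(L);mid=(L[:,0]+L[:,1])/2;print(L[:,1]-L[:,0],np.polyfit(L[:,2],mid,1),mid[[0,-1]])
    # head back edge: along x=mid+15
    for o in(-14,14):
        ys=np.arange(95,125,.25);uv=proj("wrist",np.c_[np.full(len(ys),mid[0]+o),ys,np.full(len(ys),110)],T)
        S=cv2.remap(im,uv[:,0].astype(np.float32),uv[:,1].astype(np.float32),cv2.INTER_LINEAR)[:,0].min(1);g=ys[S>205];print("shoulder",g.max() if len(g) else None)
E
```

```text
wrist7 button [210 140  38  24 457] [514.47  51.68 137.  ]
[14.75 15.5  15.25 15.25 14.25 15.   15.   15.25 14.75 14.5 ] [  0.01 511.09] [512.12 512.25]
shoulder 119.75
shoulder 119.0
wrist8 button [ 215  113   44   42 1158] [512.94  58.7  137.  ]
[15.5  15.25 14.   15.   15.   15.25 14.75 15.   15.    9.25] [  0.02 513.23] [515.   514.62]
shoulder 121.25
shoulder 119.25
```

```bash
python3 -c "
from station import finish_job,sense
print(sense()['clock'],finish_job())"
```

```text
the job is handed in; nothing more can be done
22.0333 None
```

I handed the job in at 22 s without seeing the verdict: the spanner is on the flats in the fork, the nut has bitten, and the washer turned roughly 0.65 rad (37°) relative to the spindle by my estimate, above the 30° aim but under the 45° limit; I touched no bystanders.

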